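Backing strip through the deck cut-out

TASK

Take the wooden backing strip by its grip block, tilt it and thread it end first down through the cut-out of the white deck panel, which is shorter than the strip. Finish holding it there in the gripper: level beneath the deck, centred on the cut-out and in line with its length, so that both ends reach under the deck, with its top face a finger's breadth (about 15 mm) below the deck's underside and touching neither deck nor table. Do not force it against the deck, and leave the other things on the table where they are.

Things in the scene. Friction and masses are not known exactly. Their poses are not given: they have to be found in the camera images.
- hatch (a point): Centre of the rectangular cut-out in the white deck panel, at the height of the deck's top face (140 mm above the table). The fixed panel is 360 x 220 mm and 12 mm thick; the cut-out is 210 mm long along this point's x axis and 100 mm wide along its y axis, z is up. Under the cut-out and under the deck at its two ends all is open down to the table.
- strip_block (a point): Centre of the loose backing strip's grip block. The strip is a plywood bar 260 x 34 x 10 mm along this point's x axis, flat on the table at the start; the block, 44 mm long (x), 22 mm wide (y), stands on its middle and rises 55 mm above the bar's top face. The point lies 37.5 mm above the bar's underside, 27.5 mm below the block's top; z is up. About 150 g, balanced at the middle.
- strip_end1 (a point): Middle of the strip's end face on its +x end, 130 mm from the middle, half-way through the 10 mm thickness (32.5 mm below strip_block).
- strip_end2 (a point): The same at the strip's -x end.
- strip: The same backing strip; origin at the centre of its underside, x along the strip, z up through the block.
- deck: The fixed deck panel with its four 26 mm square plywood legs (centres 163 mm along x and 94 mm along y from the middle) and a stretcher along each long side, 94 mm to the side, 19 to 41 mm above the table. Origin on the table under the centre of the cut-out, x along the cut-out's length.
- quart_pot_2: Bystander: white mixing pot, 130 mm wide, 138 mm high; origin at its foot.
- dose_cup_2: Bystander: small clear cup, 52 mm wide, 35 mm high; origin at its foot.
- duct_tape_black: Bystander: black tape roll lying flat, 105 mm wide, 50 mm high; origin at its underside.
- masking_tape: Bystander: pale tape roll lying flat, 105 mm wide, 25 mm high; origin at its underside.

How it is judged:
By the outcome, as a careful person would: the job done as asked, in the order asked, and still so for the second after the job is handed in, while the arm keeps its last pose, push and grip.
It also fails if it takes over 38 s, if anything falls off the work surface, if the arm or the gripper's body presses on something with over 40 N, if the wrist force passes 120 N, or if a joint passes its speed limit or range.

ROBOT

A 6-joint arm with a two-finger parallel gripper is mounted at the origin on a cart in front of the work surface, level with it; the furniture and walls round the work are solid. World frame = base frame: x ahead of the robot, y to its left, z up, the work surface at z = 0. Lengths are in m, angles in degrees, forces in N, time in s.
With the tool pointing down it reaches from about 0.375 to 0.9 m from the base axis. Payload 3.1 kg.
Tool frame: the origin (TCP) lies on the centre line of the jaws, within the pads' length; the fingertips stand 8 mm ahead of it and the grasp point (between the pads) lies 11 mm behind it (bot.tip_extent is the distance from the TCP to the fingertips, in m); z points along the fingers, y is the line along which they close (so a half turn about z gives the same grasp; the last joint's range is limited). The gripper opens to 87 mm and grips with 3 to 60 N. Pads are 19 mm wide; open, the fingers measure 117 mm over their backs; the gripper's body (75 mm by 190 mm) begins 51 mm behind the grasp point.
Start: joints at [-84.024, 30.224, 82.088, -0, 67.689, -10.227], TCP at [0.174, -0.6, 0.231] pointing down, gripper open.
Joint ranges: [-176.69, 176.69], [-43.24, 126.21], [12.49, 139.97], [-82, 262], [0, 151.66], [-163.58, 163.58]. Speed limits (degrees/s): [159.86, 159.86, 180, 180, 180, 180].

INTERFACE

Orientations are given as a 3x3 rotation matrix whose columns are the frame's x, y, z axes.
In Python, from rig import bot, vision, workorder gives the robot as it stands.
- The arm moves only by the shell command python3 -m handwheel 'ROWS'. ROWS is JSON, a list of rows, each an object with "delta_rot": the turn, a rotation vector about the tool's x, y, z in rad, a list of three; "xyz": the shift along the tool's x, y, z in mm, a list of three; "hand": the closure, from -1 (fully open) to 1 (shut). A call has exactly 5 rows; each row is the pose to reach, as a shift and turn from the pose commanded when the call began, along the tool's axes at that moment; what a row does not reach only later rows make up. A row lasts 1/8 s, in which the tool goes at most 62.5 mm and 10.7 degrees, less where a joint would pass 70% of its speed; a pose out of reach is approached as far as the arm can. A call with a gripper value outside its range is refused whole. The fingers move at their own pace and stop on an object; the grip force is fixed at half the most. Time passes only in rows, so rows that repeat a pose let the fingers close, or fill a call up. It gives the time, the measured TCP pose, the force, the opening and the grip force at its end, in the units of the state.
- bot.read_state(): the state, without advancing time (a new reading comes with each control period).
- vision.capture(name): name is "scene" or "top" or "wrist"; returns the picture (400x640x3 uint8, red, green, blue); there is no depth.
- vision.camera_model(name): a dict with "camera_matrix" (3x3 intrinsics, pixels), "dist_coeffs" ([k1, k2, p1, p2, k3] as OpenCV has them; the pictures are not rectified), "camera_from_world" (4x4, takes a point from world to camera coordinates). Camera axes: x right, y up, looking along -z (the intrinsics and any distortion apply to the point x, -y, -z); pixel columns grow to the right and rows downward; lengths in m; the calibration is good to about 2 mm. A picture is of the moment at which its call begins: read the wrist's pose just before it. camera_model takes no time and is no camera call; for the wrist camera it gives the pose at the moment of the call.
- workorder.hand_in(): hands the job in; it is judged then, once.
The state is a dict: "time_s": time; "joint_positions": joint angles; "qvel": joint speeds; "tau": joint torques, N m; "position": TCP position; "tcp_rot": TCP orientation; "force": force on the tool from outside, world axes, zero at the start; "moment": the same for the moment, N m; "opening": opening from 0.0 (shut) to 1.0 (fully open); "grasp_force": force on a finger pad.
Only numpy, scipy, OpenCV 4.12 (cv2) and the standard library are available. Lean on these libraries where they do the work, as an engineer would, in place of code of your own. Each camera call takes 0.05 s, during which the arm holds its last target. There are 200 camera calls.

## Working session

There is one attempt and no reset: what is moved stays moved. The work goes in short steps, Python scripts to look and compute and a shell command to move; the robot and the scene stay as the last step left them, time stands still between calls to the robot, and variables do not carry over. Pictures are saved under pics/ and viewed, at most 10 in all, crops included, and the job is handed in when it is done.

```bash
mkdir -p pics; ls
python3 - <<'E'
from rig import bot, vision
import cv2, numpy as np
for n in ("scene","top"):
    im=vision.capture(n); cv2.imwrite(f"pics/{n}0.png",im[:,:,::-1])
    m=vision.camera_model(n); print(n,np.round(m["camera_matrix"],1).tolist(),np.round(m["dist_coeffs"],3),np.round(m["camera_from_world"],3).tolist())
E
```

```text
pics
scene [[499.3, 0.0, 322.1], [0.0, 499.3, 201.8], [0.0, 0.0, 1.0]] [-0.084  0.     0.     0.     0.   ] [[0.432, -0.902, -0.015, -0.216], [0.648, 0.299, 0.701, -0.401], [-0.627, -0.313, 0.713, -1.538], [0.0, 0.0, 0.0, 1.0]]
top [[481.2, 0.0, 319.2], [0.0, 481.2, 210.3], [0.0, 0.0, 1.0]] [-0.06  0.    0.    0.    0.  ] [[-0.158, -0.987, -0.013, 0.11], [0.878, -0.146, 0.456, -0.49], [-0.452, 0.06, 0.89, -1.3], [0.0, 0.0, 0.0, 1.0]]
```

View pics/scene0.png

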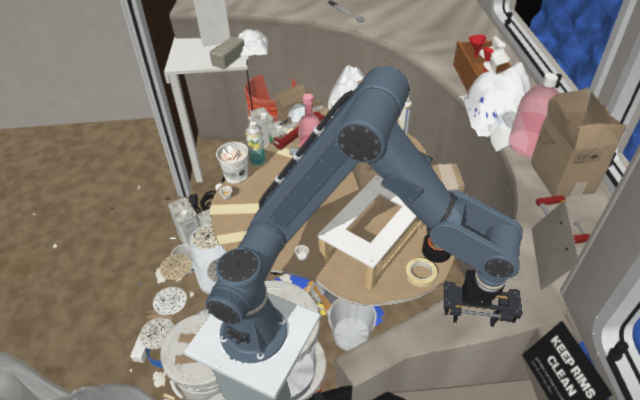

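View pics/top0.png

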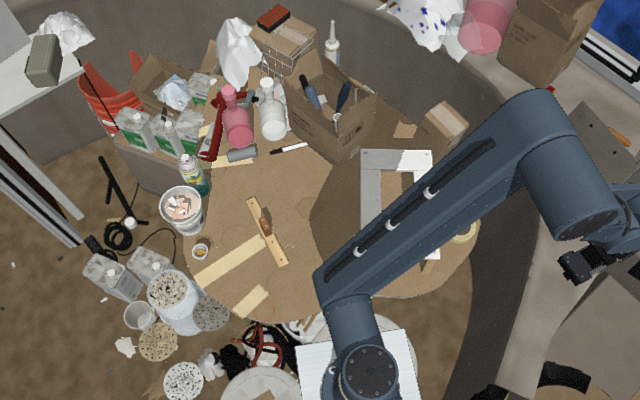

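The scene view shows the deck around (375,225), half hidden by the arm, and the strip is hidden completely. The top view shows the strip from (251,198) to (284,265) with its block near (266,228). The deck's frame is near (400,200), partly behind the arm. I'll work out rough positions first.

```bash
cat > h.py <<'E'
import numpy as np, cv2
from rig import bot, vision
def cam(n):
    m=vision.camera_model(n); return [np.array(m[k],float) for k in("camera_matrix","dist_coeffs","camera_from_world")]
def ray(c,uv):
    K,d,T=c; p=cv2.undistortPoints(np.array(uv,float).reshape(-1,1,2),K,d).reshape(-1,2)
    r=np.c_[p[:,0],-p[:,1],-np.ones(len(p))]@T[:3,:3]
    return -T[:3,:3].T@T[:3,3], r/np.linalg.norm(r,axis=1)[:,None]
def plane(c,uv,z):
    o,r=ray(c,uv); return o+r*((z-o[2])/r[:,2])[:,None]
def tri(c1,u1,c2,u2):
    o1,r1=ray(c1,u1);o2,r2=ray(c2,u2);out=[]
    for a,b in zip(r1,r2):
        s,t=np.linalg.lstsq(np.c_[a,-b],o2-o1,rcond=None)[0]
        p,q=o1+s*a,o2+t*b; out.append([*(p+q)/2,np.linalg.norm(p-q)])
    return np.array(out)
def proj(c,P):
    K,d,T=c; q=np.atleast_2d(P)@T[:3,:3].T+T[:3,3]; q=q*[1,-1,-1]
    return cv2.projectPoints(q,np.zeros(3),np.zeros(3),K,d)[0].reshape(-1,2)
E
python3 - <<'E'
from h import *
np.set_printoptions(precision=4,suppress=True)
c=cam("top"); s=cam("scene")
print(plane(c,[(251,198),(284,265)],0.01)); print(plane(c,[(262,227),(194,278),(398,155)],0.065))
print("deck top",plane(c,[(361,151),(432,150),(440,260)],0.14)); print("deck scene",plane(s,[(319,237),(376,179),(370,261)],.14))
st=bot.read_state();print(st["tcp_rot"],st["opening"])
w=cam("wrist"); print(w[0],np.linalg.inv(w[2])[:3])
E
```

```text
[[0.6373 0.2347 0.01  ]
 [0.39   0.1574 0.01  ]]
[[ 0.5009  0.2063  0.065 ]
 [ 0.3708  0.4183  0.065 ]
 [ 0.6866 -0.2593  0.065 ]]
deck top [[ 0.6727 -0.1285  0.14  ]
 [ 0.6403 -0.3464  0.14  ]
 [ 0.2839 -0.2724  0.14  ]]
deck scene [[ 0.3254 -0.0747  0.14  ]
 [ 0.6603 -0.1421  0.14  ]
 [ 0.304  -0.2611  0.14  ]]
[[ 0.9603  0.279  -0.0002]
 [ 0.279  -0.9603  0.0019]
 [ 0.0003 -0.0019 -1.    ]] 1.0018814322507978
[[336.6786   0.     323.924 ]
 [  0.     336.6786 201.9402]
 [  0.       0.       1.    ]] [[ 0.2784  0.929   0.2437  0.2408]
 [-0.9605  0.2698  0.0686 -0.58  ]
 [-0.002  -0.2532  0.9674  0.3842]]
```

```bash
python3 -m handwheel '[{"delta_rot":[0,0,0],"xyz":[40,-36,-20],"hand":-1},{"delta_rot":[0,0,0],"xyz":[80,-72,-40],"hand":-1},{"delta_rot":[0,0,0],"xyz":[120,-108,-60],"hand":-1},{"delta_rot":[0,0,0],"xyz":[160,-144,-80],"hand":-1},{"delta_rot":[0,0,0],"xyz":[200,-180,-100],"hand":-1}]'
python3 -m handwheel '[{"delta_rot":[0,0,0],"xyz":[40,-36,0],"hand":-1},{"delta_rot":[0,0,0],"xyz":[80,-72,0],"hand":-1},{"delta_rot":[0,0,0],"xyz":[110,-108,0],"hand":-1},{"delta_rot":[0,0,0],"xyz":[120,-120,0],"hand":-1},{"delta_rot":[0,0,0],"xyz":[120,-120,0],"hand":-1}]'
python3 - <<'E'
from h import *
np.set_printoptions(precision=4,suppress=True)
c=cam("wrist"); im=vision.capture("wrist"); cv2.imwrite("pics/w1.png",im[:,:,::-1]); np.savez("w1.npz",a=c[0],b=c[1],c=c[2])
s=bot.read_state(); print(s["joint_positions"],s["position"],s["tcp_rot"],s["time_s"])
E
```

```text
time_s: 0.72
position: [0.3168, -0.3697, 0.3308]
tcp_rot: [[0.96, 0.279, -0.0], [0.279, -0.96, 0.001], [0.0, -0.001, -1.0]]
force: [1.1, -0.1, 0.8]
opening: 1.002
grasp_force: 0.0
time_s: 1.35
position: [0.3981, -0.2224, 0.3305]
tcp_rot: [[0.96, 0.281, -0.0], [0.281, -0.96, -0.001], [-0.001, 0.0, -1.0]]
force: [0.4, -0.2, -0.4]
opening: 1.003
grasp_force: 0.0
[-43.353   10.0338  97.2385  -0.0535  72.7097  30.429 ] [ 0.3979 -0.2234  0.3305] [[ 0.9601  0.2796 -0.0004]
 [ 0.2796 -0.9601 -0.0009]
 [-0.0006  0.0007 -1.    ]] 1.4
```

View pics/w1.png

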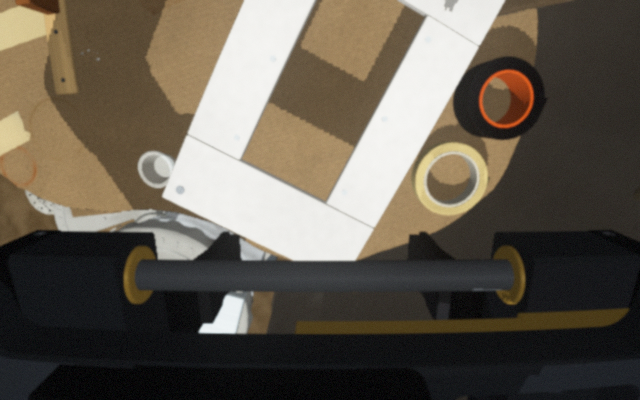

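The wrist view shows the cut-out's near corners at (241,159) and (328,203), and a far one at (427,17). The cup is at (157,168), the masking tape at (452,180), the black tape at (503,97), and the strip's end at (65,90). Next I'll go over the strip.

```bash
python3 -m handwheel '[{"delta_rot":[0,0,0],"xyz":[20,-52,0],"hand":-1},{"delta_rot":[0,0,0],"xyz":[40,-106,0],"hand":-1},{"delta_rot":[0,0,0],"xyz":[60,-162,10],"hand":-1},{"delta_rot":[0,0,0],"xyz":[82,-218,20],"hand":-1},{"delta_rot":[0,0,0],"xyz":[102,-274,30],"hand":-1}]' | head -2
python3 -m handwheel '[{"delta_rot":[0,0,0],"xyz":[20,-52,10],"hand":-1},{"delta_rot":[0,0,0],"xyz":[40,-100,20],"hand":-1},{"delta_rot":[0,0,0],"xyz":[44,-114,20],"hand":-1},{"delta_rot":[0,0,0],"xyz":[44,-114,20],"hand":-1},{"delta_rot":[0,0,0],"xyz":[44,-114,20],"hand":-1}]'
python3 - <<'E'
from h import *
np.set_printoptions(precision=4,suppress=True)
c=cam("wrist"); im=vision.capture("wrist"); cv2.imwrite("pics/w2.png",im[:,:,::-1]); np.savez("w2.npz",a=c[0],b=c[1],c=c[2])
s=bot.read_state(); print(s["joint_positions"],s["position"],s["tcp_rot"],s["time_s"])
a=[]
for n in ("scene","top"):
    im=vision.capture(n); cv2.imwrite(f"pics/{n}2.png",im[:,:,::-1]); a.append(im)
p=[cv2.resize(a[0][140:340,240:500],None,fx=1.5,fy=1.5,interpolation=cv2.INTER_CUBIC),cv2.resize(a[1][120:320,230:500],None,fx=1.5,fy=1.5,interpolation=cv2.INTER_CUBIC)]
cv2.imwrite("pics/both.png",np.hstack(p)[:,:,::-1])
E
```

```text
time_s: 2.02
position: [0.4206, 0.0688, 0.3004]
time_s: 2.65
position: [0.4304, 0.1889, 0.2807]
tcp_rot: [[0.961, 0.277, 0.0], [0.277, -0.961, -0.001], [0.0, 0.001, -1.0]]
force: [0.4, -0.9, 0.3]
opening: 1.0
grasp_force: 0.0
[10.0604 14.4539 99.8733 -0.0368 65.6538 84.0144] [0.4304 0.1889 0.2808] [[ 0.961   0.2767  0.0004]
 [ 0.2767 -0.961  -0.0005]
 [ 0.0003  0.0006 -1.    ]] 2.7
```

View pics/w2.png

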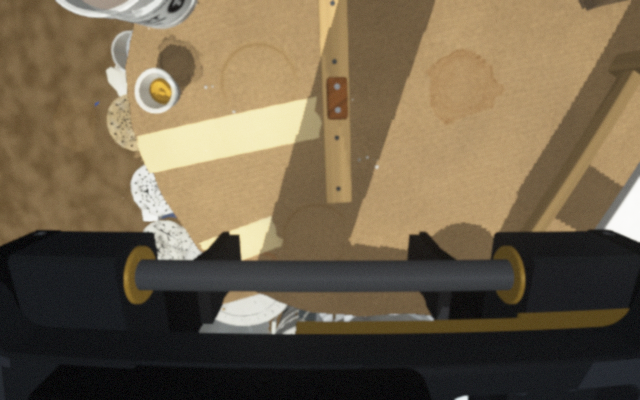

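View pics/both.png

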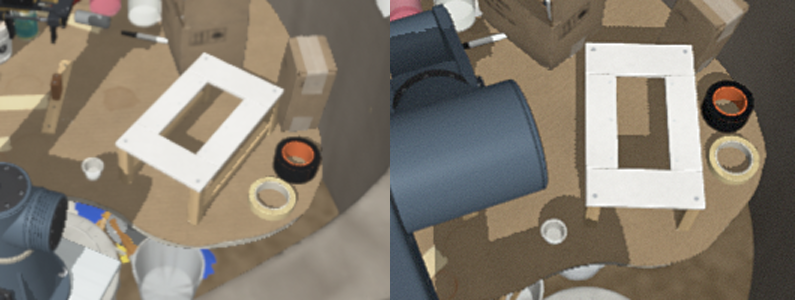

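The wrist view shows the strip running from the top edge (332,0) down to (339,202), with the red block top at (337,98). The combined picture shows the whole deck in both the scene (left) and top (right) views. I'll extract the contours now.

```bash
cat > m.py <<'E'
from h import *
np.set_printoptions(precision=4,suppress=True)
z=np.load("w2.npz"); w=[z["a"],z["b"],z["c"]]; t=cam("top"); s=cam("scene")
rd=lambda f:cv2.imread(f"pics/{f}.png")
def big(mask,seed=None,k=0):
    cs,_=cv2.findContours(mask.astype(np.uint8),cv2.RETR_CCOMP,cv2.CHAIN_APPROX_NONE)
    return sorted(cs,key=cv2.contourArea)[::-1]
def quad(c):
    h=cv2.convexHull(c)
    for e in np.arange(1,40,.5):
        q=cv2.approxPolyDP(h,e,True)
        if len(q)<=4: break
    q=q.reshape(-1,2).astype(float)
    # refine: fit lines to contour points near each side
    L=[];P=c.reshape(-1,2).astype(float)
    for i in range(len(q)):
        a,b=q[i],q[(i+1)%len(q)];d=(b-a)/np.linalg.norm(b-a);n=np.array([-d[1],d[0]])
        u=(P-a)@d;v=(P-a)@n;l=np.linalg.norm(b-a)
        k=P[(abs(v)<2.5)&(u>.12*l)&(u<.88*l)]
        vx,vy,x,y=cv2.fitLine(k.astype(np.float32),cv2.DIST_HUBER,0,.01,.01).ravel();L.append(np.cross([x,y,1],[x+vx,y+vy,1]))
    o=[]
    for i in range(len(q)):
        p=np.cross(L[i-1],L[i]);o.append(p[:2]/p[2])
    return np.array(o)
E
cat > a.py <<'E'
from m import *
# deck
Q={}
for n,f,(x0,y0,x1,y1) in (("s","scene2",(310,165,440,280)),("t","top2",(350,135,450,270))):
    im=rd(f); h=cv2.cvtColor(im,cv2.COLOR_BGR2HSV); m=np.zeros(im.shape[:2],bool)
    m[y0:y1,x0:x1]=((h[...,1]<40)&(h[...,2]>185))[y0:y1,x0:x1]
    cs=big(m); print(n,[cv2.contourArea(c) for c in cs[:3]])
    for k in(0,1):
        q=quad(cs[k]); Q[n,k]=q; print(k,q.round(1).tolist())
np.save("Q.npy",Q,allow_pickle=True)
for n,f,c,(x0,y0,x1,y1) in (("w","w2",w,(300,60,380,140)),("t","top0",t,(255,205,285,250)),("s","scene2",s,(265,180,290,215))):
    im=rd(f); h=cv2.cvtColor(im,cv2.COLOR_BGR2HSV); m=np.zeros(im.shape[:2],bool)
    m[y0:y1,x0:x1]=((h[...,0]<11)&(h[...,1]>120)&(h[...,2]>60))[y0:y1,x0:x1]
    cs=big(m)
    if cs: print(n,cv2.contourArea(cs[0]),cv2.minAreaRect(cs[0]),cv2.boundingRect(cs[0]))
print(cv2.cvtColor(rd("w2"),cv2.COLOR_BGR2HSV)[[95,150],335:340].tolist(), rd("w2")[150,310:365].tolist()[::3])
E
python3 a.py
```

```text
s [5170.0, 1337.0, 33.5]
0 [[375.9, 175.1], [428.8, 199.6], [372.0, 267.6], [315.5, 235.5]]
1 [[377.7, 194.0], [402.4, 205.6], [369.9, 243.1], [344.3, 229.3]]
t [8002.5, 2206.0, 4.0]
0 [[361.0, 148.5], [430.7, 150.5], [439.7, 258.5], [361.0, 256.5]]
1 [[379.6, 170.0], [413.2, 170.0], [417.5, 233.0], [381.4, 233.0]]
[[[14, 168, 123], [13, 169, 125], [14, 160, 124], [13, 164, 123], [13, 165, 124]], [[18, 109, 171], [18, 110, 169], [19, 111, 170], [19, 115, 173], [18, 112, 177]]] [[67, 97, 118], [72, 101, 121], [68, 97, 120], [69, 96, 117], [68, 97, 118], [85, 122, 148], [92, 135, 163], [94, 142, 168], [91, 139, 167], [96, 142, 170], [99, 148, 179], [103, 151, 182], [96, 145, 172], [90, 132, 160], [72, 100, 123], [69, 97, 119], [72, 100, 120], [69, 96, 115], [71, 96, 119]]
```

```bash
cat > b.py <<'E'
from m import *
Q=np.load("Q.npy",allow_pickle=True).item()
for k in(0,1):
    T=tri(s,Q["s",k],t,Q["t",k]); print(T)
    for n,c in(("s",s),("t",t)):
        P=plane(c,Q[n,k],.14); e=P[[0,1]].mean(0)-P[[2,3]].mean(0)
        print(n,"centre",P.mean(0)[:2],"yaw",np.degrees(np.arctan2(e[1],e[0])),"sides",[round(np.linalg.norm(P[i]-P[i-1]),4) for i in range(4)])
    e=T[[0,1],:3].mean(0)-T[[2,3],:3].mean(0);print("tri centre",T.mean(0),"yaw",np.degrees(np.arctan2(e[1],e[0])))
B={}
for n,f,c,(x0,y0,x1,y1) in (("w","w2",w,(300,60,380,140)),("t","top0",t,(255,205,285,250)),("s","scene2",s,(265,180,290,215))):
    im=rd(f); h=cv2.cvtColor(im,cv2.COLOR_BGR2HSV); m=np.zeros(im.shape[:2],bool)
    m[y0:y1,x0:x1]=((h[...,0]<16)&(h[...,1]>140)&(h[...,2]>60))[y0:y1,x0:x1]
    cs=big(m)
    if cs: B[n]=cs[0]; print(n,cv2.contourArea(cs[0]),cv2.minAreaRect(cs[0]),cv2.boundingRect(cs[0]))
# strip in wrist
im=rd("w2"); m=np.zeros(im.shape[:2],bool); m[0:225,305:365]=(im[...,2]>135)[0:225,305:365]
m=cv2.morphologyEx(m.astype(np.uint8),cv2.MORPH_OPEN,np.ones((3,3)))
for r in (130,150,170,190,196,200,203,206): 
    x=np.where(m[r])[0]; print(r,(x.min(),x.max()) if len(x) else None)
E
python3 b.py
```

```text
[[ 0.6864 -0.1318  0.1333  0.0005]
 [ 0.6448 -0.3455  0.1329  0.0023]
 [ 0.2901 -0.2748  0.1315  0.0022]
 [ 0.331  -0.0599  0.1349  0.0018]]
s centre [ 0.482  -0.2048] yaw -11.42849145713134 sides [np.float64(0.3608), np.float64(0.2168), np.float64(0.3633), np.float64(0.219)]
t centre [ 0.4847 -0.2012] yaw -11.254846090999093 sides [np.float64(0.3588), np.float64(0.216), np.float64(0.3577), np.float64(0.2172)]
tri centre [ 0.4881 -0.203   0.1332  0.0017] yaw -11.356679981883696
[[ 0.6017 -0.1725  0.1292  0.0008]
 [ 0.5819 -0.2722  0.1325  0.0029]
 [ 0.3754 -0.2328  0.1349  0.0005]
 [ 0.3947 -0.1327  0.1327  0.0026]]
s centre [ 0.4812 -0.2047] yaw -11.153509392926006 sides [np.float64(0.2045), np.float64(0.0993), np.float64(0.2057), np.float64(0.1001)]
t centre [ 0.4846 -0.2007] yaw -10.895951324320315 sides [np.float64(0.2092), np.float64(0.102), np.float64(0.2093), np.float64(0.1024)]
tri centre [ 0.4884 -0.2025  0.1323  0.0017] yaw -10.840918745566796
w 730.5 ((337.0, 98.0), (40.0, 20.0), 90.0) (327, 78, 21, 41)
t 51.5 ((264.7069091796875, 226.01722717285156), (18.012447357177734, 6.127945899963379), 68.19859313964844) (259, 217, 12, 19)
130 (np.int64(305), np.int64(350))
150 (np.int64(325), np.int64(350))
170 (np.int64(326), np.int64(350))
190 (np.int64(327), np.int64(351))
196 (np.int64(327), np.int64(351))
200 (np.int64(327), np.int64(364))
203 (np.int64(361), np.int64(364))
206 (np.int64(360), np.int64(364))
```

```bash
cat > c.py <<'E'
from m import *
z=np.load("w1.npz"); w1=[z["a"],z["b"],z["c"]]
P=plane(w1,[(241,159),(328,203),(427,17)],.14); print("w1 hatch corners",P, "centre",(P[0]+P[2])[:2]/2, [np.linalg.norm(P[1]-P[i]) for i in(0,2)], "yaw", np.degrees(np.arctan2(*(P[2]-P[1])[[1,0]])))
print("block w @.065",plane(w,[(337,98)],.065), "tri w/top",tri(w,[(337,98)],t,[(264.7,226.)]))
im=rd("w2"); pts=[]
for r in list(range(4,70,6))+list(range(148,198,6)):
    g=im[r,305:370,2].astype(int); g=cv2.GaussianBlur(im[r:r+1,305:370,2],(5,1),0).ravel().astype(int)
    d=np.diff(g); c0=32+ (r-130)//30
    a=np.argmax(d[c0-26:c0-5])+c0-26; b=np.argmin(d[c0+5:c0+24])+c0+5
    pts.append((305.5+a,305.5+b,r))
pts=np.array(pts);wd=pts[:,1]-pts[:,0];ok=abs(wd-np.median(wd))<3;print(wd,)
P=plane(w,np.c_[pts[ok,:2].mean(1),pts[ok,2]],.01)[:,:2]
vx,vy,x,y=cv2.fitLine(P.astype(np.float32),cv2.DIST_HUBER,0,.001,.001).ravel();print("strip yaw",np.degrees(np.arctan(vy/vx)),"pt",x,y)
b=plane(w,[(337,98)],.065)[0,:2];print("block offset from line",(b-[x,y])@[-vy,vx]*np.sign(vx))
print("near end",plane(w,[(339.5,202)],.01))
# bystanders
print("pot rim top",plane(t,[(180,195)],.138),"cup",plane(t,[(200,251)],.03), "cup2 (near deck)",plane(w1,[(157,168)],.035), "potlike near", plane(w1,[(170,225)],.138))
E
python3 c.py
```

```text
w1 hatch corners [[ 0.3975 -0.133   0.14  ]
 [ 0.3776 -0.2323  0.14  ]
 [ 0.5796 -0.271   0.14  ]] centre [ 0.4885 -0.202 ] [np.float64(0.10129320320485279), np.float64(0.20561895717866308)] yaw -10.837338559060735
block w @.065 [[0.5168 0.1998 0.065 ]] tri w/top [[0.5184 0.1994 0.0333 0.0008]]
[19. 28. 27. 28. 28. 28. 28. 28. 29. 26. 26. 25. 25. 25. 25. 24. 25. 25.
 25. 24.]
strip yaw 18.159254 pt 0.519572 0.20042823
block offset from line 0.0002730278270974769
near end [[0.3954 0.1581 0.01  ]]
pot rim top [[0.6101 0.4325 0.138 ]] cup [[0.4684 0.4043 0.03  ]] cup2 (near deck) [[ 0.3331 -0.0023  0.035 ]] potlike near [[ 0.3042 -0.0724  0.138 ]]
```

```bash
python3 -m handwheel '[{"delta_rot":[0,0,-0.012],"xyz":[32,5,35],"hand":-1},{"delta_rot":[0,0,-0.024],"xyz":[64,10,70],"hand":-1},{"delta_rot":[0,0,-0.034],"xyz":[87,14,100],"hand":-1},{"delta_rot":[0,0,-0.034],"xyz":[87,14,100],"hand":-1},{"delta_rot":[0,0,-0.034],"xyz":[87,14,100],"hand":-1}]' | head -3
cat > d.py <<'E'
from m import *
c=cam("wrist"); im=vision.capture("wrist"); cv2.imwrite("pics/w3.png",im[:,:,::-1])
st=bot.read_state(); print(st["position"],st["tcp_rot"][0])
h=cv2.cvtColor(im,cv2.COLOR_RGB2HSV); m=((h[...,0]<16)&(h[...,1]>140)&(h[...,2]>60)); m[240:]=0; m[:,:270]=0; m[:,400:]=0
c0=big(m)[0]; r=cv2.minAreaRect(c0); print(r, cv2.boundingRect(c0))
print("@.065",plane(c,[r[0]],.065),"tri",tri(w,[(337,98)],c,[r[0]]))
b=cv2.boundingRect(c0)
print("tri top/left edges", tri(w,[(337,78),(337,118.5)],c,[(b[0]+b[2]/2,b[1]),(b[0]+b[2]/2,b[1]+b[3]-.5)]))
E
python3 d.py
```

```text
time_s: 3.42
position: [0.517, 0.2008, 0.1812]
tcp_rot: [[0.951, 0.311, -0.0], [0.311, -0.951, -0.0], [-0.0, -0.0, -1.0]]
[0.5171 0.2011 0.1817] [0.9504 0.311  0.0009]
((325.5, 195.0), (58.0, 25.0), 90.0) (313, 166, 26, 59)
@.065 [[0.5213 0.2015 0.065 ]] tri [[0.5176 0.1998 0.0486 0.0008]]
tri top/left edges [[0.5397 0.2061 0.0316 0.0016]
 [0.4965 0.1933 0.0636 0.0008]]
```

View pics/w3.png

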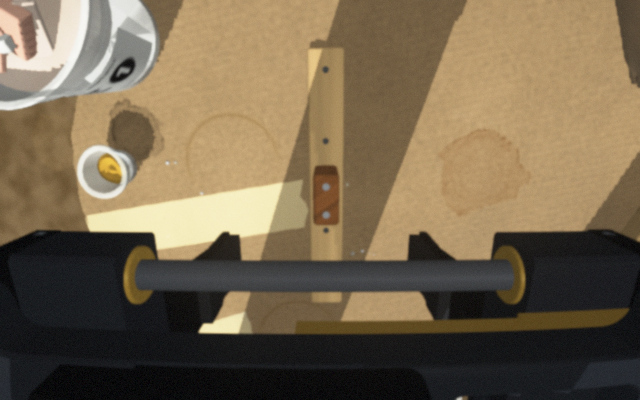

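The wrist view shows the strip upright in the image, from (326,47) to (326,302). The block's top face spans rows 176–224 at column 325, so the tool is aligned and the measured top height is about 64 mm. Next I'll descend and grip.

```bash
python3 -m handwheel '[{"delta_rot":[0,0,0],"xyz":[1,0,50],"hand":-1},{"delta_rot":[0,0,0],"xyz":[1,0,100],"hand":-1},{"delta_rot":[0,0,0],"xyz":[1,0,130],"hand":-1},{"delta_rot":[0,0,0],"xyz":[1,0,143],"hand":-1},{"delta_rot":[0,0,0],"xyz":[1,0,143],"hand":-1}]'
python3 -m handwheel '[{"delta_rot":[0,0,0],"xyz":[0,0,0],"hand":1},{"delta_rot":[0,0,0],"xyz":[0,0,0],"hand":1},{"delta_rot":[0,0,0],"xyz":[0,0,0],"hand":1},{"delta_rot":[0,0,0],"xyz":[0,0,0],"hand":1},{"delta_rot":[0,0,0],"xyz":[0,0,0],"hand":1}]'
cat > p.py <<'E'
# 2D clearance in deck x-z plane (mm). pose: (bx,bz)=centre of bar underside, th=tilt, +x end down
import numpy as np
def poly(th,bx,bz):
    u=np.array([np.cos(th),-np.sin(th)]);n=np.array([np.sin(th),np.cos(th)])
    R=lambda a0,a1,h0,h1:[(a,h) for a in np.linspace(a0,a1,60) for h in np.linspace(h0,h1,30)]
    P=np.array(R(-130,130,0,10)+R(-22,22,10,65)+R(-16,16,30,120)+R(-38,38,98,180))
    return np.array([bx,bz])+P[:,:1]*u+P[:,1:]*n
def clr(th,bx,bz):
    P=poly(np.radians(th),bx,bz)
    dx=np.maximum(105-abs(P[:,0]),0);dz=np.maximum(np.maximum(128-P[:,1],P[:,1]-140),0)
    return np.hypot(dx,dz).min(),P[:,1].min()
if __name__=="__main__":
    for th in(20,25,30):
        print(th)
        for bz in range(260,70,-15):
            b=max((clr(th,bx,bz)[0],bx) for bx in range(-150,100,3)); print(bz,b[1],round(b[0],1),round(clr(th,b[1],bz)[1]),end=" | ")
    print()
    for th in(20,15,10,5,0):
        for bz in(103,98,93): print(th,bz,max((round(clr(th,bx,bz)[0],1),bx) for bx in range(-60,60,3)))
E
python3 p.py
```

```text
time_s: 4.1
position: [0.5184, 0.2018, 0.0382]
tcp_rot: [[0.95, 0.312, 0.001], [0.312, -0.95, 0.0], [0.001, 0.0, -1.0]]
force: [-0.2, 0.4, -0.2]
opening: 0.999
grasp_force: 0.0
time_s: 4.72
position: [0.5184, 0.2017, 0.0376]
tcp_rot: [[0.95, 0.312, 0.0], [0.312, -0.95, 0.0], [0.0, 0.0, -1.0]]
force: [0.3, -0.1, 0.0]
opening: 0.514
grasp_force: 0.0
20
260 -102 113.6 216 | 245 -99 100.7 201 | 230 -93 88.5 186 | 215 -87 76.2 171 | 200 -81 64.6 156 | 185 -75 52.6 141 | 170 -63 42.4 126 | 155 -54 31.6 111 | 140 -30 24.9 96 | 125 9 24.9 81 | 110 42 26.9 66 | 95 39 21.8 51 | 80 42 19.1 36 | 25
260 -102 110.0 205 | 245 -99 97.7 190 | 230 -93 86.7 175 | 215 -87 75.6 160 | 200 -81 64.5 145 | 185 -72 54.7 130 | 170 -63 45.0 115 | 155 -51 36.4 100 | 140 -24 33.7 85 | 125 6 33.3 70 | 110 33 30.6 55 | 95 33 22.5 40 | 80 27 12.9 25 | 30
260 -99 106.7 195 | 245 -96 95.4 180 | 230 -90 84.4 165 | 215 -87 74.0 150 | 200 -78 65.5 135 | 185 -69 56.4 120 | 170 -60 48.5 105 | 155 -45 43.0 90 | 140 -21 42.0 75 | 125 6 42.1 60 | 110 21 35.9 45 | 95 18 21.5 30 | 80 15 8.9 15 | 
20 103 (np.float64(24.6), 42)
20 98 (np.float64(22.8), 42)
20 93 (np.float64(21.8), 39)
15 103 (np.float64(24.4), 45)
15 98 (np.float64(24.4), 45)
15 93 (np.float64(23.8), 45)
10 103 (np.float64(24.5), 48)
10 98 (np.float64(25.9), 48)
10 93 (np.float64(26.0), 48)
5 103 (np.float64(20.2), 45)
5 98 (np.float64(24.9), 48)
5 93 (np.float64(28.0), 48)
0 103 (np.float64(15.0), 57)
0 98 (np.float64(20.0), 57)
0 93 (np.float64(25.0), 57)
```

```bash
python3 -m handwheel '[{"delta_rot":[0,0,0],"xyz":[0,0,0],"hand":1},{"delta_rot":[0,0,0],"xyz":[0,0,0],"hand":1},{"delta_rot":[0,0,0],"xyz":[0,0,0],"hand":1},{"delta_rot":[0,0,0],"xyz":[0,0,0],"hand":1},{"delta_rot":[0,0,0],"xyz":[0,0,0],"hand":1}]'
```

```text
time_s: 5.35
position: [0.5183, 0.2017, 0.0375]
tcp_rot: [[0.95, 0.311, -0.0], [0.311, -0.95, 0.0], [-0.0, -0.0, -1.0]]
force: [0.7, 0.4, -0.3]
opening: 0.255
grasp_force: 29.9
```

```bash
python3 -m handwheel '[{"delta_rot":[0,0,0],"xyz":[0,0,-15],"hand":1},{"delta_rot":[0,0,0],"xyz":[0,0,-50],"hand":1},{"delta_rot":[0,0,0],"xyz":[0,0,-95],"hand":1},{"delta_rot":[0,0,0],"xyz":[0,0,-145],"hand":1},{"delta_rot":[0,0,0],"xyz":[0,0,-190],"hand":1}]'
python3 - <<'E'
import numpy as np
from rig import bot
s=bot.read_state();R=np.array(s["tcp_rot"]);C=np.array([.485,-.2025]);a=np.radians(-11.1);u=np.array([np.cos(a),np.sin(a)])
T=np.r_[C-.077*u,.27]; print(s["position"],R.round(4).tolist(),R.T@(T-s["position"])*1000,"yaw",np.degrees(np.arctan2(R[1,0],R[0,0])))
E
```

```text
time_s: 5.98
position: [0.518, 0.2018, 0.2302]
tcp_rot: [[0.95, 0.312, 0.001], [0.312, -0.95, 0.0], [0.001, -0.0, -1.0]]
force: [0.6, 0.5, -1.8]
opening: 0.249
grasp_force: 29.9
[0.51795049 0.20178055 0.23021686] [[0.9502, 0.3116, 0.0011], [0.3116, -0.9502, 0.0004], [0.0011, -0.0, -1.0]] [-224.4002101   336.26506518  -40.04661501] yaw 18.152848789872017
```

```bash
python3 -m handwheel '[{"delta_rot":[0,0,0.05],"xyz":[-20,30,-20],"hand":1},{"delta_rot":[0,0,0.12],"xyz":[-50,75,-35],"hand":1},{"delta_rot":[0,0,0.2],"xyz":[-80,120,-40],"hand":1},{"delta_rot":[0,0,0.28],"xyz":[-110,165,-40],"hand":1},{"delta_rot":[0,0,0.36],"xyz":[-140,210,-40],"hand":1}]'
cat > t.py <<'E'
import numpy as np,sys
from scipy.spatial.transform import Rotation as Ro
from rig import bot
# args: th(deg, +x end down) bx bz (bar underside centre, deck frame mm)
C=np.array([.485,-.2025]);yaw=-11.1;H=.0375
if len(sys.argv)>4: C=C+np.array([float(sys.argv[4]),float(sys.argv[5])])/1000
s=bot.read_state();R=np.array(s["tcp_rot"]);p=np.array(s["position"])
th,bx,bz=map(float,sys.argv[1:4]);t=np.radians(th)
D=Ro.from_euler("z",yaw,degrees=True).as_matrix()
xd=np.array([np.cos(t),0,-np.sin(t)]);n=np.array([np.sin(t),0,np.cos(t)])
G=D@np.c_[xd,[0,-1,0],-n]
T=np.r_[C,0]+D@(np.array([bx,0,bz])/1000+H*n)
np.set_printoptions(precision=4,suppress=True)
print("t",s["time_s"],"rot",Ro.from_matrix(R.T@G).as_rotvec(),"xyz",R.T@(T-p)*1000,"F",np.array(s["force"]),"target",T,"j",np.array(s["joint_positions"]))
E
python3 t.py 0 -77 232
```

```text
time_s: 6.6
position: [0.4497, -0.0427, 0.2686]
tcp_rot: [[0.999, -0.045, 0.001], [-0.045, -0.999, -0.0], [0.001, 0.0, -1.0]]
force: [0.8, -0.3, -2.2]
opening: 0.252
grasp_force: 29.9
t 6.6 rot [ 0.0002 -0.0014  0.1484] xyz [-33.6483 146.6902  -0.9472] F [ 0.8188 -0.328  -2.2443] target [ 0.4094 -0.1877  0.2695] j [-19.6479  13.7778 103.1788   0.0065  62.9644  72.947 ]
```

```bash
python3 -m handwheel '[{"delta_rot":[0,0,0.05],"xyz":[-11,50,-1],"hand":1},{"delta_rot":[0,0,0.1],"xyz":[-23,98,-1],"hand":1},{"delta_rot":[0,0,0.148],"xyz":[-31,136,-1],"hand":1},{"delta_rot":[0,0,0.148],"xyz":[-34,147,-1],"hand":1},{"delta_rot":[0,0,0.148],"xyz":[-34,147,-1],"hand":1}]' | head -2
python3 t.py 25 -93 230
python3 - <<'E'
from h import *
c=cam("wrist"); im=vision.capture("wrist"); cv2.imwrite("pics/w4.png",im[:,:,::-1]); np.savez("w4.npz",a=c[0],b=c[1],c=c[2])
E
```

```text
time_s: 7.22
position: [0.41, -0.1866, 0.2689]
t 7.225 rot [-0.0004 -0.4364  0.0016] xyz [-0.5257  1.1435  4.8714] F [-0.5257  1.0637 -2.2862] target [ 0.4093 -0.1876  0.264 ] j [-38.7622  13.6888 103.2505   0.0408  63.0777  62.2342]
```

View pics/w4.png

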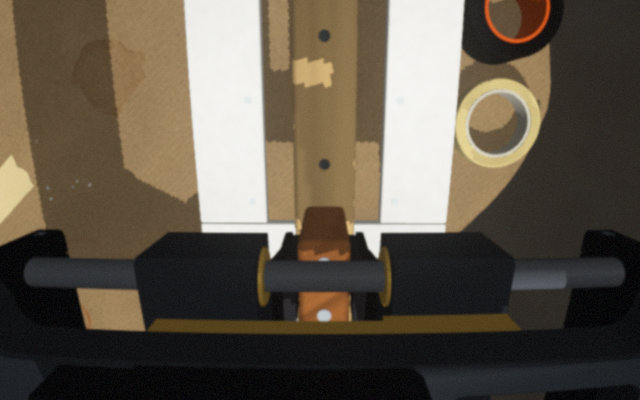

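The wrist view shows the strip lying along the cut-out. The cut-out's sides are at columns 266 and 386 (row 100) and the strip is at 293–358, so all are centred near 326. The near edge is at row 222.

```bash
python3 - <<'E'
from h import *
z=np.load("w4.npz"); c=[z["a"],z["b"],z["c"]]
im=cv2.imread("pics/w4.png"); 
for r in (40,100,160,200):
    d=np.diff(cv2.GaussianBlur(im[r:r+1,:,2],(3,1),0).ravel().astype(int)); print(r,[np.argmin(d[240:290])+240.5,np.argmax(d[365:410])+365.5])
print("col rows",im[212:232,282,2],im[212:232,372,2])
C=np.array([.485,-.2025]);a=np.radians(-11.1);D=np.array([[np.cos(a),np.sin(a)],[-np.sin(a),np.cos(a)]])
f=lambda uv:((plane(c,uv,.14)[:,:2]-C)@D.T*1000).round(1).tolist()
print(f([(264,40),(266,100),(268,160),(270,200)]),f([(389,40),(386,100),(384,160),(382,200)]),f([(282,222),(372,222)]))
E
python3 -m handwheel '[{"delta_rot":[0,-0.1,0],"xyz":[0,0,0],"hand":1},{"delta_rot":[0,-0.2,0],"xyz":[0,0,0],"hand":1},{"delta_rot":[0,-0.3,0],"xyz":[0,0,0],"hand":1},{"delta_rot":[0,-0.4,0],"xyz":[0,1,3],"hand":1},{"delta_rot":[0,-0.436,0],"xyz":[0,1,5],"hand":1}]'
python3 t.py 25 -81 200
```

```text
40 [np.float64(260.5), np.float64(387.5)]
100 [np.float64(261.5), np.float64(385.5)]
160 [np.float64(264.5), np.float64(382.5)]
200 [np.float64(265.5), np.float64(381.5)]
col rows [165 164 165 164 167 165 164 150 133 127 135 164 204 229 238 240 240 239
 239 239] [164 161 160 156 158 159 155 150 131 124 129 153 192 223 234 236 234 236
 236 237]
[[49.8, 49.1], [3.7, 49.0], [-45.3, 49.2], [-80.2, 48.8]] [[49.9, -49.2], [3.8, -48.5], [-45.2, -48.9], [-80.1, -48.7]] [[-100.3, 39.0], [-100.2, -40.7]]
time_s: 7.9
position: [0.4113, -0.1865, 0.2629]
tcp_rot: [[0.89, -0.187, -0.416], [-0.169, -0.982, 0.08], [-0.423, -0.001, -0.906]]
force: [-0.2, -0.3, -2.2]
opening: 0.248
grasp_force: 29.9
t 7.9 rot [0.0016 0.0008 0.0052] xyz [21.5817  1.6245 21.8608] F [-0.2493 -0.3436 -2.2482] target [ 0.4211 -0.19    0.234 ] j [-32.5914  26.0419  89.1703  -9.0126  88.2783  70.3357]
```

```bash
sed -i 's/C=np.array(\[.485,-.2025\])/C=np.array([.4875,-.203])/' t.py; for a in "-81 200" "-63 170" "-24 140" "6 125" "33 100"; do python3 t.py 25 $a | sed 's/F.*//'; done
```

```text
t 7.9 rot [0.0016 0.0008 0.0052] xyz [23.8914  1.6477 20.7815] 
t 7.9 rot [0.0016 0.0008 0.0052] xyz [52.8992  1.7688 40.3399] 
t 7.9 rot [0.0016 0.0008 0.0052] xyz [100.9319   2.0039  51.0077] 
t 7.9 rot [0.0016 0.0008 0.0052] xyz [134.4607   2.1785  51.8964] 
t 7.9 rot [0.0016 0.0008 0.0052] xyz [169.5052   2.3445  63.1148]
```

```bash
python3 -m handwheel '[{"delta_rot":[0,0,0.005],"xyz":[12,1,10],"hand":1},{"delta_rot":[0,0,0.005],"xyz":[24,2,21],"hand":1},{"delta_rot":[0,0,0.005],"xyz":[53,2,40],"hand":1},{"delta_rot":[0,0,0.005],"xyz":[77,2,46],"hand":1},{"delta_rot":[0,0,0.005],"xyz":[101,2,51],"hand":1}]'
for a in "-24 140" "6 125" "33 100"; do python3 t.py 25 $a | sed 's/target.*//'; done
python3 - <<'E'
from h import *
a=vision.capture("scene");b=vision.capture("top")
cv2.imwrite("pics/mid.png",np.hstack([cv2.resize(a[120:310,280:480],None,fx=2,fy=2),cv2.resize(b[110:300,310:510],None,fx=2,fy=2)])[:,:,::-1])
E
```

```text
time_s: 8.52
position: [0.4786, -0.2031, 0.1733]
tcp_rot: [[0.889, -0.195, -0.415], [-0.177, -0.981, 0.081], [-0.423, 0.002, -0.906]]
force: [0.2, -1.0, -2.4]
opening: 0.252
grasp_force: 29.9
t 8.525 rot [ 0.0003  0.0002 -0.003 ] xyz [ 0.1793 -1.7739 -0.8845] F [ 0.1534 -1.0224 -2.3647] 
t 8.525 rot [ 0.0003  0.0002 -0.003 ] xyz [33.7079 -1.8745  0.0236] F [ 0.1534 -1.0224 -2.3647] 
t 8.525 rot [ 0.0003  0.0002 -0.003 ] xyz [68.7461 -1.9828 11.2623] F [ 0.1534 -1.0224 -2.3647]
```

View pics/mid.png

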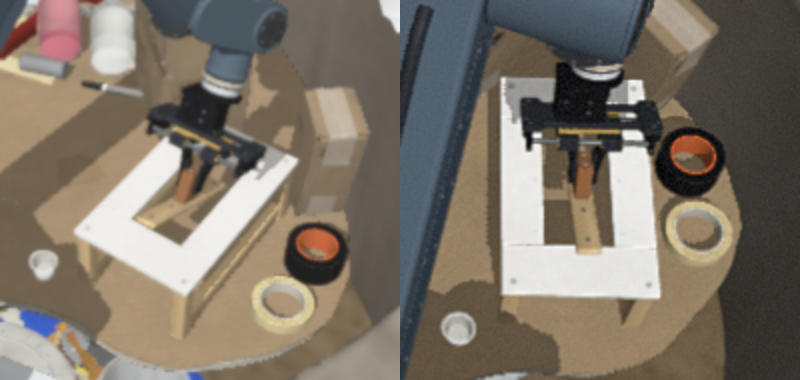

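The pictures show the far end down through the cut-out and the near end still raised over the near edge. In the top half, at (588,250), it has free space on both sides. I'll continue.

```bash
python3 -m handwheel '[{"delta_rot":[0,0,0],"xyz":[17,-1,0],"hand":1},{"delta_rot":[0,0,0],"xyz":[34,-2,0],"hand":1},{"delta_rot":[0,0,0],"xyz":[51,-2,5],"hand":1},{"delta_rot":[0,0,0],"xyz":[69,-2,11],"hand":1},{"delta_rot":[0,0,0],"xyz":[69,-2,11],"hand":1}]'
for a in "20 42 98" "15 45 98" "10 47 98" "5 46 98" "0 45 98" "0 0 103"; do python3 t.py $a | sed 's/target.*//'; done
```

```text
time_s: 9.25
position: [0.536, -0.2123, 0.1338]
tcp_rot: [[0.888, -0.194, -0.416], [-0.176, -0.981, 0.081], [-0.424, 0.001, -0.906]]
force: [0.3, 0.1, -2.1]
opening: 0.254
grasp_force: 29.9
t 9.25 rot [ 0.0007  0.089  -0.0021] xyz [ 5.1986  0.1814 -1.7686] F [ 0.2926  0.0645 -2.0523] 
t 9.25 rot [ 0.0008  0.1762 -0.002 ] xyz [ 4.6726  0.183  -2.6086] F [ 0.2926  0.0645 -2.0523] 
t 9.25 rot [ 0.0009  0.2635 -0.002 ] xyz [ 3.291   0.186  -2.7433] F [ 0.2926  0.0645 -2.0523] 
t 9.25 rot [ 0.001   0.3508 -0.002 ] xyz [-0.7329  0.1936 -1.3301] F [ 0.2926  0.0645 -2.0523] 
t 9.25 rot [ 0.001   0.438  -0.0019] xyz [-4.6587  0.2009  0.3512] F [ 0.2926  0.0645 -2.0523] 
t 9.25 rot [ 0.001   0.438  -0.0019] xyz [-47.5307   0.2825  14.9111] F [ 0.2926  0.0645 -2.0523]
```

```bash
python3 -m handwheel '[{"delta_rot":[0,0.089,0],"xyz":[5,0,-2],"hand":1},{"delta_rot":[0,0.176,0],"xyz":[5,0,-3],"hand":1},{"delta_rot":[0,0.263,0],"xyz":[3,0,-3],"hand":1},{"delta_rot":[0,0.351,0],"xyz":[-1,0,-1],"hand":1},{"delta_rot":[0,0.438,0],"xyz":[-5,0,0],"hand":1}]'
for a in "0 0 98" "0 0 103"; do python3 t.py $a; done
```

```text
time_s: 9.88
position: [0.5304, -0.2113, 0.1381]
tcp_rot: [[0.981, -0.194, 0.003], [-0.194, -0.981, -0.003], [0.004, 0.002, -1.0]]
force: [-0.8, 0.0, -2.3]
opening: 0.248
grasp_force: 29.9
t 9.875 rot [ 0.0022 -0.0035 -0.0018] xyz [-43.7405   0.1953   2.4662] F [-0.8467  0.0405 -2.3489] target [ 0.4875 -0.203   0.1355] j [-32.9085  33.0742  94.9926  -0.0514  51.7011  68.3283]
t 9.875 rot [ 0.0022 -0.0035 -0.0018] xyz [-43.723    0.2061  -2.5337] F [-0.8467  0.0405 -2.3489] target [ 0.4875 -0.203   0.1405] j [-32.9085  33.0742  94.9926  -0.0514  51.7011  68.3283]
```

```bash
python3 -m handwheel '[{"delta_rot":[0,0,0],"xyz":[-15,0,0],"hand":1},{"delta_rot":[0,0,0],"xyz":[-30,0,0],"hand":1},{"delta_rot":[0,0,0],"xyz":[-44,0,-1],"hand":1},{"delta_rot":[0,0,0],"xyz":[-44,0,-2],"hand":1},{"delta_rot":[0,0,0],"xyz":[-44,0,-2],"hand":1}]'
python3 t.py 0 0 103
python3 - <<'E'
from h import *
c=cam("wrist"); np.savez("w5.npz",a=c[0],b=c[1],c=c[2])
w=vision.capture("wrist");a=vision.capture("scene");b=vision.capture("top")
for n,i in(("w5",w),("s5",a),("t5",b)): cv2.imwrite(f"pics/{n}.png",i[:,:,::-1])
x=np.hstack([cv2.resize(a[150:300,290:450],None,fx=2.5,fy=2.5),cv2.resize(b[120:270,330:490],None,fx=2.5,fy=2.5)])
cv2.imwrite("pics/fin.png",x[:,:,::-1])
E
```

```text
time_s: 10.5
position: [0.4889, -0.2035, 0.1398]
tcp_rot: [[0.981, -0.195, 0.003], [-0.195, -0.981, -0.003], [0.003, 0.003, -1.0]]
force: [0.1, 0.5, -0.8]
opening: 0.251
grasp_force: 29.9
t 10.5 rot [ 0.0026 -0.0033 -0.0021] xyz [-1.4759 -0.2347 -0.717 ] F [ 0.0847  0.4735 -0.8425] target [ 0.4875 -0.203   0.1405] j [-34.6642  30.397  100.8726  -0.0831  48.4973  66.6095]
```

View pics/fin.png

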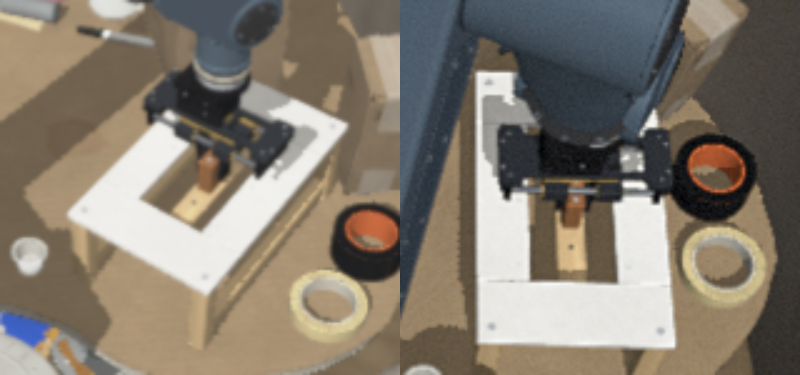

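View pics/w5.png

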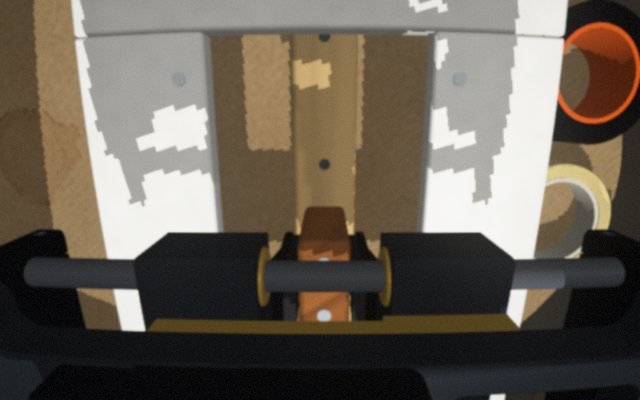

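Run:
```python
from h import *
np.set_printoptions(precision=1,suppress=True)
z=np.load("w5.npz"); c=[z["a"],z["b"],z["c"]]
im=cv2.imread("pics/w5.png"); print(im[26:44,230,2],im[26:44,380,2])
C=np.array([.4875,-.203]);a=np.radians(-11.1);D=np.array([[np.cos(a),np.sin(a)],[-np.sin(a),np.cos(a)]])
f=lambda uv,h:((plane(c,uv,h)[:,:2]-C)@D.T*1000).round(1).tolist()
print("far edge",f([(230,33),(380,33)],.14),f([(230,36),(380,36)],.128),"sides",f([(211,60),(430,60),(216,180),(425,180)],.14))
print("strip sides",f([(294,60),(358,60),(294,180),(356,180)],.113),"strip holes",f([(324,36),(324,164)],.113))
t=cv2.imread("pics/t5.png")
for r in(224,227,229,231,232,233): print(r,t[r,380:420].mean(1).astype(int))
```

```text
[147 135 126 111 102  91  92  90  91  90  93  96  96 100 101 100  99 103] [140 127 118 104  96  94  94  92  94  97  99 100 101 100  99  97  96  93]
far edge [[105.0, 40.3], [104.6, -23.9]] [[106.4, 43.5], [106.0, -25.9]] sides [[94.1, 49.3], [93.8, -46.2], [40.8, 50.9], [40.5, -47.2]]
strip sides [[97.6, 15.2], [97.6, -17.3], [35.5, 16.6], [35.4, -17.4]] strip holes [[109.1, -0.1], [44.3, 0.1]]
224 [240 210  85  75  84  81  82  83  78  81  81  79  97 149 178 175 176 177
 177 184 190 191 188 170 130  83  80  80  83  79  85  84  82  84  79  77
 128 217 236 233]
227 [241 214  90  71  79  86  81  85  82  87  82  81  91 133 167 161 169 174
 178 175 183 186 180 174 142  85  80  84  82  87  83  86  79  82  83  78
 107 206 239 232]
229 [237 208  92  78  77  82  76  81  81  82  84  82  84  89 105 106 106 111
 111 110 118 119 122 116 104  86  87  85  83  83  81  84  82  83  83  76
  93 204 237 231]
231 [232 202 100  74  84  84  82  83  82  81  81  77  76  91 105 102 107 111
 107 112 115 120 123 115  97  76  79  81  80  83  81  82  82  80  76  77
  85 193 233 230]
232 [211 185 145 142 144 148 153 157 155 155 155 153 152 152 161 162 164 164
 161 154 147 150 147 145 131 110 113 114 103 101 100  98  95  97  87  81
  92 185 229 223]
233 [234 236 239 242 241 241 243 248 249 248 251 248 247 248 243 245 245 244
 243 234 222 221 216 217 208 198 195 191 180 173 172 174 169 162 155 151
 150 191 220 221]
```

The strip shows in shadow right up to the near edge (about 110 grey against 80 beside it), so both ends reach under the deck, and the grip hasn't slipped. I'll make a small final trim and check the state.

```bash
python3 -m handwheel '[{"delta_rot":[0.003,-0.003,-0.002],"xyz":[-1,-1,-1],"hand":1},{"delta_rot":[0.003,-0.003,-0.002],"xyz":[-1,-1,-1],"hand":1},{"delta_rot":[0.003,-0.003,-0.002],"xyz":[-1,-1,-1],"hand":1},{"delta_rot":[0.003,-0.003,-0.002],"xyz":[-1,-1,-1],"hand":1},{"delta_rot":[0.003,-0.003,-0.002],"xyz":[-1,-1,-1],"hand":1}]'
python3 t.py 0 0 103
```

```text
time_s: 11.28
position: [0.4873, -0.2018, 0.1406]
tcp_rot: [[0.981, -0.193, -0.001], [-0.193, -0.981, 0.001], [-0.001, -0.001, -1.0]]
force: [0.9, -0.3, -2.5]
opening: 0.254
grasp_force: 29.9
t 11.275 rot [-0.0009  0.001  -0.    ] xyz [0.3825 1.1198 0.068 ] F [ 0.9034 -0.3244 -2.5199] target [ 0.4875 -0.203   0.1405] j [-34.6587  30.2866 100.9278   0.0332  48.859   66.4198]
```

```bash
python3 -c "
from rig import workorder
print(workorder.hand_in())"
```

```text
the job is handed in; nothing more can be done
None
```

The strip is threaded through the cut-out and held level beneath the deck, centred and in line by my measurements to within about 2 mm, with its top face about 15 mm below the underside; no contact force showed in the readings, nothing else was touched, and the job was handed in at about 11 s.

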